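Drop the kickstand and hold the board frame upright

ROBOT

A 7-joint arm with a two-finger parallel gripper is mounted at the origin on the work surface. World frame = base frame: x ahead of the robot, y to its left, z up, the work surface at z = 0. Lengths are in m, angles in rad, forces in N, time in s.
With the tool pointing down it reaches from about 0.4 to 0.9 m from the base axis. Payload 5.5 kg.
Tool frame: the origin (TCP) lies on the centre line of the jaws, within the pads' length; the fingertips stand 11 mm ahead of it and the grasp point (between the pads) lies 8 mm behind it; x points along the fingers, z is the direction in which the jaws open and shut, and the axes are right-handed (so a half turn about x gives the same grasp; the last joint's range is limited). The gripper opens to 85 mm and grips with 20 to 120 N. Pads are 22 mm wide; open, the fingers measure 114 mm over their backs; the gripper's body (76 mm by 85 mm) begins 54 mm behind the grasp point. The pads swing forward as they close: fully open they stand 13 mm farther back than shut.
Start: joints at [1.56, 0.501, -0.427, 1.55, 0.221, 1.138, -0.21], TCP at [0.176, -0.626, 0.242] pointing down, gripper open.
Joint ranges: [-2.88, 2.88], [-0.31, 2.03], [-1.54, 1.56], [0.2, 2.42], [-1.41, 4.55], [0.19, 2.02], [-2.57, 2.57]. Speed limits (rad/s): [2.57, 2.57, 3.14, 3.14, 3.14, 3.14, 3.14].

INTERFACE

Orientations are given as a unit quaternion [x, y, z, w].
In Python, from workcell import get_state, grab_frame, hand_in gives the robot as it stands.
- The arm moves only by the tool jog_arm, never from a script. Its argument "plan" is a list of rows, each a list of 3 entries, a list of its own where there are three numbers: the finger opening in m, from 0 to 0.0854, then the shift along the tool's x, y, z in m, then the turn, a rotation vector about the tool's x, y, z in rad. A call has 1 to 5 rows; each row is the pose to reach, as a shift and turn from the pose commanded when the call began, along the tool's axes at that moment; what a row does not reach only later rows make up. A row lasts 1/8 s, in which the tool goes at most 62.5 mm and 10.7 degrees, less where a joint would pass 70% of its speed; a pose out of reach is approached as far as the arm can. A call with a gripper value outside its range is refused whole. The fingers move at their own pace and stop on an object; "force" is the grip in N (left out, the last holds). Time passes only in rows, so rows that repeat a pose let the fingers close. It gives the time, the measured TCP pose, the force and the opening at its end, in the units of the state.
- get_state(): the state, without advancing time (a new reading comes with each control period).
- grab_frame(name): name is "scene" or "top"; returns a dict with "pixels" (420x560x3 uint8, red, green, blue), "K" (3x3 intrinsics, pixels), "rvec" (rotation vector, rad) and "tvec" (3), from world to camera coordinates, as OpenCV has them. Camera axes: x right, y down, z forward; pixel columns grow to the right and rows downward; lengths in m; the calibration is good to about 2 mm. A picture is of the moment at which its call begins. There is no depth.
- hand_in(): hands the job in, once; it reports no verdict.
The state is a dict: "time_s": time; "joints": joint angles; "qd": joint speeds; "joint_torque": joint torques, N m; "tcp_pos": TCP position; "tool_rot": TCP orientation; "contact_force": force on the tool from outside, world axes, zero at the start; "wrist_torque": the same for the moment, N m; "opening": opening from 0.0 (shut) to 1.0 (fully open).
Only numpy, scipy, OpenCV 4.12 (cv2) and the standard library are available. Lean on these libraries where they do the work, as an engineer would, in place of code of your own. Each camera call takes 0.05 s, during which the arm holds its last target. There are 200 camera calls.

TASK

The circuit-board frame on the repair bench is lying back in its stand with its kickstand folded up. While it still lies back, flip the kickstand up and over the top so that it swings fully down, then take the frame by its round top bar and bring it upright until the kickstand's foot presses on the rubber pad. Finish holding the bar there, because the frame falls back as soon as it is let go; leave the solder spool, the phone and the jar where they are.

Things in the scene. Friction and masses are not known exactly. Their poses are not given: they have to be found in the camera images.
- base: Dark steel base plate, 200 (x) by 250 (y) by 12 mm, fixed to the bench, yaw within 30 degrees. Origin on the bench below the frame's hinge axis, mid-width. x points to the kickstand's side (away from the robot), y along the hinge towards the kickstand's end, z up. The frame's hinge axis runs along base y, 30 mm above the bench.
- frame (a joint): Tilt of the board frame about its hinge (rad): 0 = upright; -0.32 = lying back on its rests to base -x (start); positive = past upright to +x. It turns freely, weighs about 0.7 kg, is heavier on its -x side and falls back from upright when not held. 196 mm wide: a blue-green board between two aluminium uprights, with a 38 mm gap between board and top bar.
- top_bar: Round steel bar along the frame's top, 12 mm in diameter, 196 mm long along base y; origin at its centre, 170 mm from the hinge axis. It moves with the frame on an arc of that radius in the base's x-z plane and rolls freely on its own axis. Frame upright: straight above the hinge, 200 mm over the bench.
- kickstand (a joint): Kickstand angle (rad): 0 = folded, 25 degrees past straight up towards the frame's middle (base -y); 0.44 = straight up (dead centre); grows as it swings outward (base +y) and down; 3.58 = fully down at its stop. Its weight keeps it folded; once past dead centre it falls by itself to fully down in 1 to 2 s. Under 1 N at its tip moves it.
- leg_pivot (a point): Centre of the kickstand's pivot, on the +x face of the frame's upright at the +y end: 110 mm up the upright from the hinge axis, 85 mm from mid-width, 18 mm out from the frame's plane. The pivot axis is square to the frame's plane and moves with the frame.
- foot: Rubber ball, 16 mm across, at the kickstand's free end; origin at its centre, 111 mm from the pivot axis. The leg is an 8 mm dark round rod that slants out from the pivot: the foot is 62 mm out from the frame's plane on the +x side, the rod 30 mm short of it about 55 mm. Folded, the foot is the stand's highest point, some 250 mm over the bench and 60 mm above the top bar.
- pad: Round sprung rubber pad on the base plate, 34 mm across, under the lowered foot: base x 62, y 85 mm. Origin at the centre of its top face, 24 mm above the bench. It gives 1 mm per newton, at most 8 mm. The lowered foot first touches it at a frame tilt of about -0.05 and presses about 3 N with the frame exactly upright.
- spool: Blue solder spool, 56 mm across and 34 mm high, standing on the mat. Origin at its underside. Not to be disturbed.
- phone: Black phone lying flat, 72 by 148 by 9 mm. Origin at its underside. Not to be disturbed.
- jar: Small closed jar with a white cap, 44 mm across, 55 mm high. Origin at its underside. Not to be disturbed.

How it is judged:
By the outcome, as a careful person would: the job done as asked, in the order asked, and still so for the second after the job is handed in, while the arm keeps its last pose, push and grip.
It also fails if it takes over 48 s, if anything falls off the work surface, if the arm or the gripper's body presses on something with over 40 N, if the wrist force passes 120 N, or if a joint passes its speed limit or range.

## Working session

There is one attempt and no reset: what is moved stays moved. The work goes in short steps, Python scripts to look and compute and a tool call to move; the robot and the scene stay as the last step left them, time stands still between calls to the robot, and variables do not carry over. Pictures are saved under pics/ and viewed, about 8 in all and at most 12, crops included, and the job is handed in when it is done.

Besides the shell and the picture viewer there is one more tool, called after "Request:" in YAML: its name, and indented under it one key for each argument. jog_arm: Moves the arm, as the interface text tells. Its arguments: {"type":"object","properties":{"plan":{"type":"array"},"force":{"type":"number"}},"required":["plan"]}

```bash
mkdir -p pics; python3 - <<'E'
from workcell import get_state, grab_frame
import cv2,numpy as np,pickle
s=get_state();print(s)
for n in("scene","top"):
    f=grab_frame(n);pickle.dump(f,open(f"{n}.pkl","wb"))
    cv2.imwrite(f"pics/{n}0.png",f["pixels"][:,:,::-1])
    R=cv2.Rodrigues(np.array(f["rvec"],float))[0];print(n,f["K"],-R.T@np.array(f["tvec"]).ravel(),R)
E
```

```text
{'time_s': 0.0, 'joints': array([ 1.56018757,  0.50186702, -0.42679079,  1.55144272,  0.22082144,
        1.13830035, -0.21028456]), 'qd': array([ 1.16115964e-03, -1.01640969e-03,  4.49258929e-04, -3.16979407e-04,
        5.39620805e-04,  3.32592115e-04,  6.70410882e-05]), 'joint_torque': array([ 4.02096048e-04, -5.69519734e+01, -5.81586376e+00, -2.80944514e+01,
        1.07560851e-02,  1.18912742e-02, -5.95221604e-05]), 'tcp_pos': array([ 0.17552954, -0.62515578,  0.2412503 ]), 'tool_rot': array([ 0.42749329,  0.56411608, -0.42662873,  0.56303682]), 'contact_force': array([0.31300667, 0.20127997, 0.53082455]), 'wrist_torque': array([ 0.05161222,  0.00570044, -0.02873104]), 'opening': 1.0008417236706082}
scene [[468.43782228   0.         284.65087312]
 [  0.         468.43782228 210.04014289]
 [  0.           0.           1.        ]] [ 1.17831568 -0.09225776  1.08215734] [[ 0.27122367  0.96250588  0.00449014]
 [ 0.81818586 -0.22809377 -0.52777375]
 [-0.50696116  0.1468185  -0.84937313]]
top [[401.38738844   0.         277.57442403]
 [  0.         401.38738844 210.25092889]
 [  0.           0.           1.        ]] [0.56995926 0.06776625 1.10546801] [[-0.00708183 -0.99982219  0.0174768 ]
 [-0.99863984  0.00616847 -0.05177287]
 [ 0.05165585 -0.01781968 -0.99850595]]
```

View pics/scene0.png

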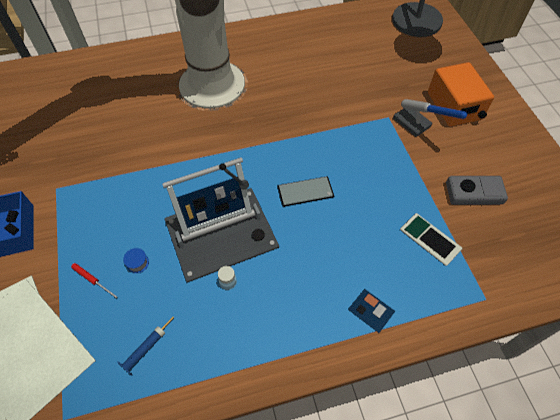

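View pics/top0.png

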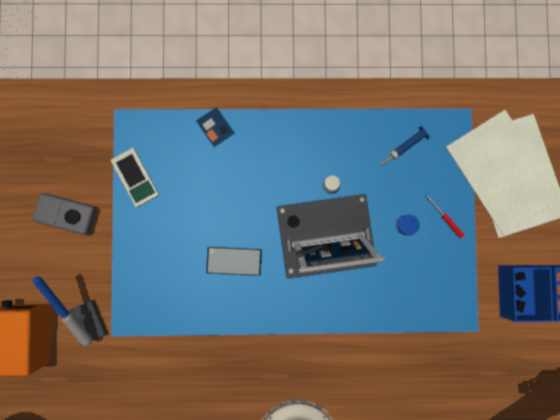

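```bash
python3 - <<'E'
import cv2,pickle,numpy as np
a=pickle.load(open("top.pkl","rb"))["pixels"][185:285,265:395,::-1]
b=pickle.load(open("scene.pkl","rb"))["pixels"][150:300,155:290,::-1]
a=cv2.resize(a,None,fx=4,fy=4,interpolation=cv2.INTER_CUBIC);b=cv2.resize(b,None,fx=2,fy=2,interpolation=cv2.INTER_CUBIC)
o=np.zeros((400,520+270,3),np.uint8);o[:400,:520]=a;o[:300,520:]=b
cv2.imwrite("pics/crop.png",o)
E
```

```text
(no output)
```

View pics/crop.png

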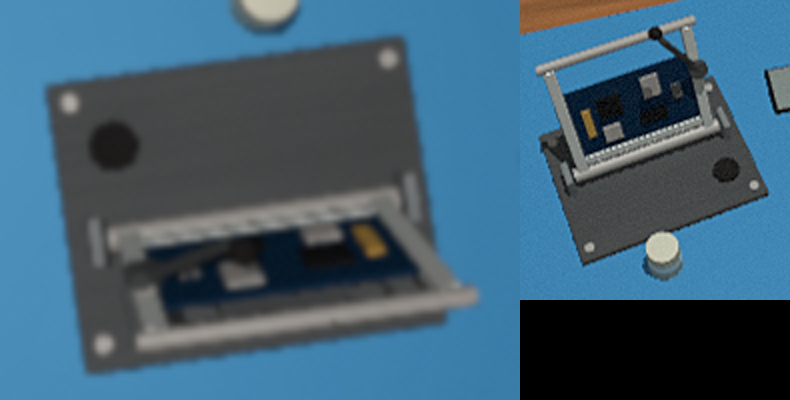

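```bash
cat >h.py <<'E'
import cv2,numpy as np,pickle
from scipy.spatial.transform import Rotation as Ro
def ray(f,uv):
    R=cv2.Rodrigues(np.array(f["rvec"],float))[0];t=np.array(f["tvec"],float).ravel()
    d=R.T@np.linalg.inv(f["K"])@np.array([*uv,1.]);return -R.T@t,d/np.linalg.norm(d)
def onz(f,uv,z):
    c,d=ray(f,uv);return c+d*(z-c[2])/d[2]
def tri(fa,a,fb,b):
    c1,d1=ray(fa,a);c2,d2=ray(fb,b)
    k=np.linalg.lstsq(np.c_[d1,-d2],c2-c1,rcond=None)[0]
    p,q=c1+k[0]*d1,c2+k[1]*d2;return (p+q)/2,np.linalg.norm(p-q)
E
python3 - <<'E'
from h import *
np.set_printoptions(precision=4,suppress=True)
T=pickle.load(open("top.pkl","rb"));S=pickle.load(open("scene.pkl","rb"))
P=tri(T,(293.5,221.5),S,(258,234.5));B1=tri(T,(299.5,270.3),S,(242.5,160));B2=tri(T,(384.5,259.3),S,(164,185.5));F=tri(T,(328.75,247.5),S,(223,167))
for n,v in dict(pad=P,barL=B1,barR=B2,foot=F).items():print(n,*v)
print("pad",onz(T,(293.5,221.5),.024),onz(S,(258,234.5),.024))
b1,b2=onz(T,(299.5,270.3),.191),onz(T,(384.5,259.3),.191);print(b1,b2,np.linalg.norm(b1-b2),onz(S,(242.5,160),.191),onz(S,(164,185.5),.191))
c=np.array([onz(T,u,.012) for u in[(276.75,206.75),(365.75,194.25),(376.25,265.5),(286.75,278)]])
print(c,c.mean(0),[np.linalg.norm(c[i]-c[i-1]) for i in range(4)])
for d in(c[0]-c[1],c[3]-c[2],b1-b2):print("yaw",np.arctan2(-d[0],d[1]))
for a in(c[0]-c[3],c[1]-c[2]):print("yawx",np.arctan2(a[1],a[0]))
print('foot', onz(T,(328.75,247.5),.25),onz(S,(223,167),.25))
for n,z,u in(("spool",.034,(408,225)),("jar",.055,(332,183)),("phone",.009,(234,261))):print(n,onz(T,u,z))
E
```

```text
pad [0.5954 0.0052 0.0162] 0.00015213512473011493
barL [0.4804 0.0028 0.1875] 0.0006786230884915146
barR [ 0.5041 -0.1907  0.1878] 0.0031823090067545686
foot [ 0.535  -0.0527  0.2492] 0.006727817072893677
pad [0.5953 0.0057 0.024 ] [0.5997 0.0044 0.024 ]
[0.4807 0.0027 0.191 ] [ 0.5039 -0.1914  0.191 ] 0.1954527568330476 [0.4833 0.0027 0.191 ] [ 0.5072 -0.1888  0.191 ]
[[ 0.6361  0.0504  0.012 ]
 [ 0.669  -0.1941  0.012 ]
 [ 0.4744 -0.2192  0.012 ]
 [ 0.4428  0.0247  0.012 ]] [ 0.5556 -0.0845  0.012 ] [np.float64(0.1949884808341529), np.float64(0.2467293216062528), np.float64(0.1962536224940524), np.float64(0.24592636025661632)]
yaw 0.13372549305903955
yaw 0.1285926085668378
yaw 0.11895001248978478
yawx 0.13225105989570457
yawx 0.1281525817510356
foot [ 0.5341 -0.0559  0.25  ] [ 0.5368 -0.0496  0.25  ]
spool [ 0.5836 -0.3011  0.034 ]
jar [ 0.6954 -0.095   0.055 ]
phone [0.4896 0.1674 0.009 ]
```

```bash
cat >>h.py <<'E'
yaw=.126;O=np.array([.546,-.087,0]);RB=Ro.from_euler('z',yaw)
def W(p):return O+RB.apply(p)
def Bf(p):return RB.inv().apply(np.asarray(p)-O)
def go(p,sgn=1):
    """shift/turn in tool axes to put TCP at base-frame p, fingers down, jaws along base x"""
    from workcell import get_state
    s=get_state();R=Ro.from_quat(s["tool_rot"])
    z=sgn*RB.apply([1,0,0]);x=np.array([0,0,-1.]);G=Ro.from_matrix(np.c_[x,np.cross(z,x),z])
    print("t",s["time_s"],"base tcp",Bf(s["tcp_pos"]).round(4),"F",s["contact_force"].round(2),"open",round(s["opening"],3))
    print("shift",R.inv().apply(W(p)-s["tcp_pos"]).round(4),"turn",(R.inv()*G).as_rotvec().round(3))
E
python3 - <<'E'
from h import *
for s in(1,-1):go([-.005,-.02,.245],s)
from workcell import get_state
print(Ro.from_quat(get_state()["tool_rot"]).as_matrix().round(3))
E
```

```text
t 0.1 base tcp [-0.4352 -0.4874  0.2414] F [ 0.07 -0.12 -0.5 ] open 0.999
shift [-0.0029  0.4943 -0.3989] turn [-1.423e+00 -1.000e-03 -1.000e-03]
t 0.1 base tcp [-0.4352 -0.4874  0.2414] F [ 0.07 -0.12 -0.5 ] open 0.999
shift [-0.0029  0.4943 -0.3989] turn [ 1.719e+00 -1.000e-03  1.000e-03]
[[-0.     0.963  0.27 ]
 [ 0.002  0.27  -0.963]
 [-1.     0.    -0.002]]
```

Request:
jog_arm:
  plan:
    - [0.0,[-0.01,0.05,-0.04],[-0.15,0,0]]
    - [0.0,[-0.01,0.095,-0.077],[-0.3,0,0]]
    - [0.0,[-0.01,0.14,-0.113],[-0.45,0,0]]
    - [0.0,[-0.01,0.185,-0.15],[-0.6,0,0]]
    - [0.0,[-0.01,0.23,-0.185],[-0.75,0,0]]

```text
time_s: 0.72
tcp_pos: [0.3478, -0.3836, 0.2522]
tool_rot: [0.189, 0.681, -0.189, 0.681]
contact_force: [1.4, -0.6, -0.6]
opening: 0.0
```

```bash
python3 -c "
from h import *
go([-.005,-.02,.245])"
```

```text
t 0.725 base tcp [-0.2339 -0.2694  0.2522] F [ 1.44 -0.6  -0.6 ] open 0.0
shift [0.0071 0.3376 0.0252] turn [-0.668 -0.     0.   ]
```

Request:
jog_arm:
  plan:
    - [0.0,[0.0,0.06,0.005],[-0.14,0,0]]
    - [0.0,[0.0,0.115,0.01],[-0.28,0,0]]
    - [0.0,[0.0,0.17,0.015],[-0.42,0,0]]
    - [0.0,[0.0,0.22,0.02],[-0.55,0,0]]
    - [0.0,[0.0,0.25,0.02],[-0.65,0,0]]

```text
time_s: 1.35
tcp_pos: [0.4955, -0.1795, 0.2523]
tool_rot: [-0.038, 0.706, 0.039, 0.706]
contact_force: [-0.6, -1.1, 0.3]
opening: 0.001
```

Request:
jog_arm:
  plan:
    - [0.0,[0,0,0],[0,0,0]]

```text
time_s: 1.48
tcp_pos: [0.4954, -0.1791, 0.2523]
tool_rot: [-0.038, 0.706, 0.039, 0.706]
contact_force: [-0.2, -0.5, -0.6]
opening: -0.001
```

```bash
python3 -c "
from h import *
go([-.005,-.0,.245])"
```

```text
t 1.475 base tcp [-0.0618 -0.0851  0.2523] F [-0.18 -0.54 -0.59] open -0.001
shift [0.0074 0.086  0.0553] turn [-0.017  0.001 -0.002]
```

Request:
jog_arm:
  plan:
    - [0.0,[0.01,0.03,0.03],[-0.017,0,0]]
    - [0.0,[0.014,0.06,0.055],[-0.017,0,0]]
    - [0.0,[0.014,0.085,0.055],[-0.017,0,0]]
    - [0.0,[0.014,0.1,0.055],[-0.017,0,0]]
    - [0.0,[0.014,0.11,0.055],[-0.017,0,0]]

```text
time_s: 2.1
tcp_pos: [0.5372, -0.0679, 0.2382]
tool_rot: [-0.042, 0.706, 0.042, 0.706]
contact_force: [-0.0, -1.1, 0.1]
opening: -0.002
```

```bash
python3 -c "
from h import *
go([-.005,.08,.24])
from workcell import grab_frame
f=grab_frame('scene')['pixels'][100:300,130:330,::-1];cv2.imwrite('pics/push.png',cv2.resize(f,None,fx=3,fy=3,interpolation=cv2.INTER_CUBIC))"
```

```text
t 2.1 base tcp [-0.0063  0.0201  0.2382] F [-0.02 -1.11  0.11] open -0.002
shift [-0.0019  0.0599  0.0009] turn [-0.007 -0.001  0.001]
```

View pics/push.png

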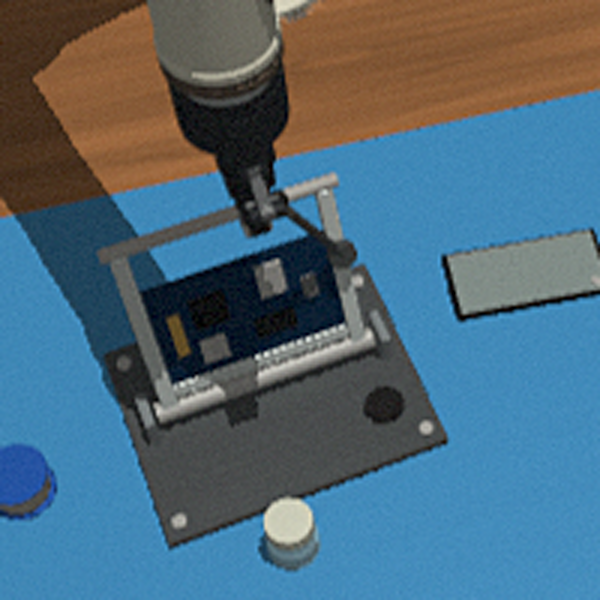

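The closed fingertips (about 262,215 in the crop) sit just beside the foot (275,205), on its −y side, and the frame is undisturbed. Now I push in +y.

Request:
jog_arm:
  plan:
    - [0.0,[0,0.015,0.001],[0,0,0]]
    - [0.0,[0,0.03,0.001],[0,0,0]]
    - [0.0,[0,0.045,0.001],[0,0,0]]
    - [0.0,[0,0.058,0.001],[0,0,0]]
    - [0.0,[0,0.07,0.001],[0,0,0]]

```text
time_s: 2.78
tcp_pos: [0.5302, 0.0034, 0.2383]
tool_rot: [-0.043, 0.706, 0.043, 0.706]
contact_force: [0.3, -0.1, -0.0]
opening: 0.001
```

Request:
jog_arm:
  plan:
    - [0.0,[0,0,0],[0,0,0]]
    - [0.0,[-0.02,-0.02,0],[0,0,0]]
    - [0.0,[-0.04,-0.05,0],[0,0,0]]
    - [0.0,[-0.04,-0.08,-0.02],[0,0,0]]
    - [0.0,[-0.04,-0.09,-0.045],[0,0,0]]

```text
time_s: 3.4
tcp_pos: [0.4963, -0.0954, 0.2783]
tool_rot: [-0.041, 0.706, 0.041, 0.706]
contact_force: [-0.7, -0.2, 0.1]
opening: -0.005
```

Request:
jog_arm:
  plan:
    - [0.08,[0,0,0],[0,0,0]]
    - [0.08,[0,0,0],[0,0,0]]
    - [0.08,[0,0,0],[0,0,0]]
    - [0.08,[0,0,0],[0,0,0]]

```text
time_s: 3.9
tcp_pos: [0.4969, -0.0917, 0.2783]
tool_rot: [-0.043, 0.706, 0.043, 0.706]
contact_force: [-0.1, -0.1, -1.0]
opening: 0.847
```

```bash
python3 -c "
from h import *
go([-.0535,0,.183])
from workcell import grab_frame
g=grab_frame('scene');pickle.dump(g,open('s2.pkl','wb'))
f=g['pixels'][100:300,130:330,::-1];cv2.imwrite('pics/after.png',cv2.resize(f,None,fx=3,fy=3,interpolation=cv2.INTER_CUBIC))"
```

```text
t 3.9 base tcp [-0.0493  0.0015  0.2783] F [-0.13 -0.15 -0.98] open 0.847
shift [ 0.0953 -0.0016 -0.0042] turn [-0.005  0.    -0.   ]
```

View pics/after.png

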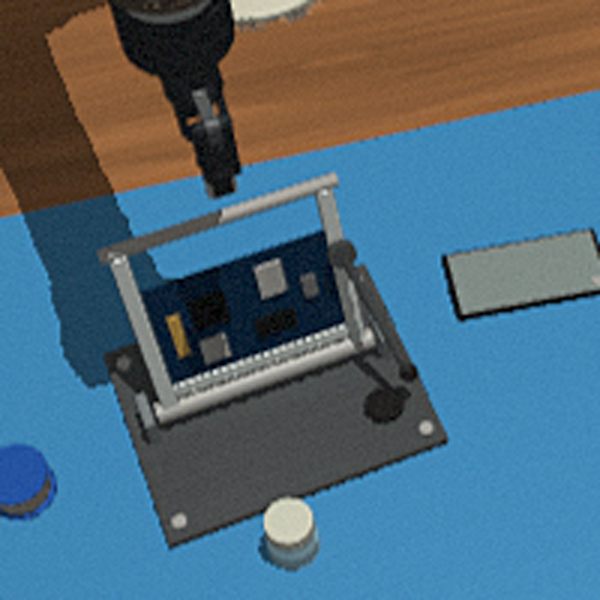

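Request:
jog_arm:
  plan:
    - [0.07,[0.025,-0.001,-0.004],[-0.005,0,0]]
    - [0.06,[0.05,-0.001,-0.004],[-0.005,0,0]]
    - [0.06,[0.07,-0.001,-0.004],[-0.005,0,0]]
    - [0.06,[0.085,-0.001,-0.004],[-0.005,0,0]]
    - [0.06,[0.095,-0.001,-0.004],[-0.005,0,0]]
  force: 40

```text
time_s: 4.58
tcp_pos: [0.4926, -0.0937, 0.1826]
tool_rot: [-0.044, 0.706, 0.044, 0.706]
contact_force: [-0.0, -0.4, -0.9]
opening: 0.699
```

```bash
python3 -c "
from h import *
go([-.0535,0,.183])
from workcell import grab_frame
T=pickle.load(open('s2.pkl','rb'))
print('foot',Bf(onz(T,(265.7,224),.0486)))
g=grab_frame('scene')
f=g['pixels'][140:260,160:310,::-1];cv2.imwrite('pics/desc.png',cv2.resize(f,None,fx=5,fy=5,interpolation=cv2.INTER_CUBIC))"
```

```text
t 4.575 base tcp [-5.380e-02  1.000e-04  1.826e-01] F [-0.02 -0.42 -0.94] open 0.699
shift [-0.0004 -0.0001  0.0003] turn [-0.001 -0.    -0.   ]
foot [0.05695537 0.10919077 0.0486    ]
```

View pics/desc.png

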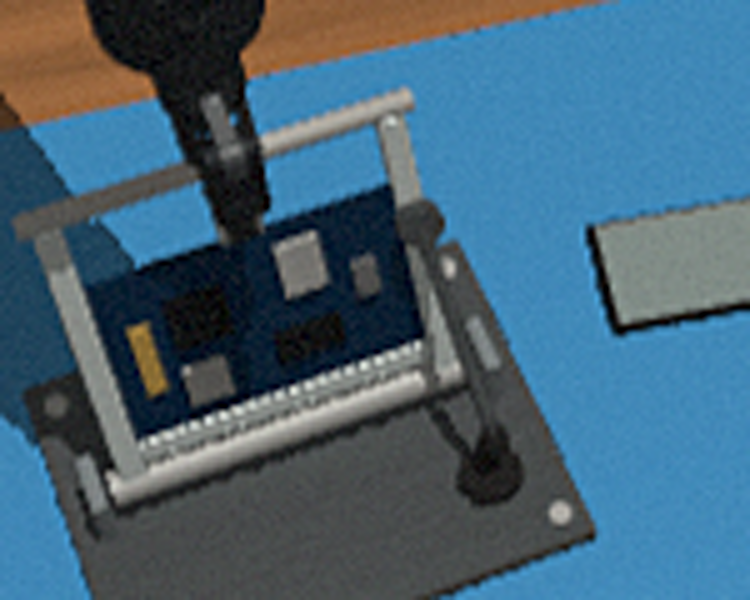

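The kickstand now hangs fully down: the foot is at crop (490,450), right over the pad. The jaws straddle the bar at (232,150). Closing now.

Request:
jog_arm:
  plan:
    - [0.0,[0,0,0],[0,0,0]]
    - [0.0,[0,0,0],[0,0,0]]
    - [0.0,[0,0,0],[0,0,0]]
    - [0.0,[0,0,0],[0,0,0]]
    - [0.0,[0,0,0],[0,0,0]]
  force: 40

```text
time_s: 5.25
tcp_pos: [0.4925, -0.094, 0.1838]
tool_rot: [-0.044, 0.706, 0.044, 0.706]
contact_force: [-3.4, -0.8, 7.0]
opening: 0.124
```

```bash
python3 -c "
from h import *
go([0.003,0,.192])
for a in np.linspace(-.32,.02,11):print(round(a,3),(170*np.sin(a)-170*np.sin(-.32)).round(1),(170*np.cos(a)-170*np.cos(.32)).round(1))"
```

```text
t 5.25 base tcp [-0.054  -0.0003  0.1838] F [-3.42 -0.84  7.03] open 0.124
shift [-0.0082  0.0003  0.057 ] turn [-0.001 -0.     0.001]
-0.32 0.0 0.0
-0.286 5.5 1.7
-0.252 11.1 3.3
-0.218 16.7 4.6
-0.184 22.4 5.8
-0.15 28.1 6.7
-0.116 33.8 7.5
-0.082 39.6 8.1
-0.048 45.3 8.4
-0.014 51.1 8.6
0.02 56.9 8.6
```

Request:
jog_arm:
  plan:
    - [0.0,[-0.0033,0,0.011],[0,0,0]]
    - [0.0,[-0.0058,0,0.0224],[0,0,0]]
    - [0.0,[-0.0075,0,0.0338],[0,0,0]]
    - [0.0,[-0.0084,0,0.0445],[0,0,0]]
    - [0.0,[-0.0084,0,0.0445],[0,0,0]]

```text
time_s: 5.88
tcp_pos: [0.5383, -0.088, 0.1923]
tool_rot: [-0.044, 0.705, 0.044, 0.707]
contact_force: [-0.8, -0.8, 7.5]
opening: 0.122
```

Request:
jog_arm:
  plan:
    - [0.0,[-0.0001,0,0.005],[0,0,0]]
    - [0.0,[-0.0002,0,0.009],[0,0,0]]
    - [0.0,[-0.0002,0,0.009],[0,0,0]]
    - [0.0,[-0.0002,0,0.009],[0,0,0]]

```text
time_s: 6.38
tcp_pos: [0.5461, -0.087, 0.1925]
tool_rot: [-0.044, 0.705, 0.044, 0.706]
contact_force: [-1.4, -0.6, 6.4]
opening: 0.123
```

```bash
python3 -c "
from h import *
go([0.003,0,.192])
from workcell import grab_frame
a=grab_frame('scene');b=grab_frame('top');pickle.dump((a,b),open('up.pkl','wb'))
A=cv2.resize(a['pixels'][150:270,170:300,::-1],None,fx=3,fy=3,interpolation=2);B=cv2.resize(b['pixels'][185:285,265:395,::-1],None,fx=3,fy=3,interpolation=2)
o=np.zeros((360,780,3),np.uint8);o[:,:390]=A;o[:300,390:]=B;cv2.imwrite('pics/up.png',o)"
```

```text
t 6.375 base tcp [1.000e-04 0.000e+00 1.925e-01] F [-1.45 -0.63  6.44] open 0.123
shift [ 0.0005 -0.      0.0029] turn [-0.001  0.001  0.   ]
```

View pics/up.png

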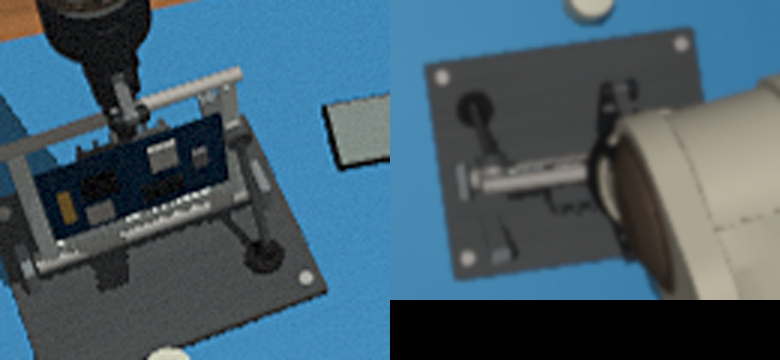

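```bash
python3 -c "
from h import *
from workcell import get_state
a,b=pickle.load(open('up.pkl','rb'))
print('bar end top',Bf(onz(b,(265+86/3,185+180/3),.2)),'scene',Bf(onz(a,(170+241/3,150+73/3),.2)))
print('foot',tri(a,(170+263/3,150+248/3),b,(265+82/3,185+108/3)))
print(Bf(onz(a,(170+263/3,150+252/3),.03)))
s=get_state();print(RB.inv().apply(s['contact_force']),s['time_s'])"
```

```text
bar end top [0.00526269 0.10309396 0.2       ] scene [0.00246064 0.09730963 0.2       ]
foot (array([0.59604294, 0.0068391 , 0.02621691]), np.float64(0.004434996614514384))
[0.06624274 0.08274077 0.03      ]
[-1.70836498  1.16156315  7.21901468] 6.475
```

Request:
jog_arm:
  plan:
    - [0.0,[0,0,0.001],[0,0,0]]
    - [0.0,[0,0,0.002],[0,0,0]]
    - [0.0,[0,0,0.002],[0,0,0]]
    - [0.0,[0,0,0.002],[0,0,0]]
    - [0.0,[0,0,0.002],[0,0,0]]

```text
time_s: 7.1
tcp_pos: [0.5479, -0.0867, 0.1924]
tool_rot: [-0.044, 0.705, 0.044, 0.706]
contact_force: [-1.3, -0.1, 7.3]
opening: 0.123
```

```bash
python3 -c "
from h import *
go([0.003,0,.192])
from workcell import grab_frame
a=grab_frame('scene')
cv2.imwrite('pics/fin.png',cv2.resize(a['pixels'][150:270,170:300,::-1],None,fx=5,fy=5,interpolation=2))"
```

```text
t 7.1 base tcp [0.002  0.     0.1924] F [-1.34 -0.12  7.27] open 0.123
shift [ 0.0004 -0.      0.001 ] turn [-0.001  0.001  0.   ]
```

View pics/fin.png

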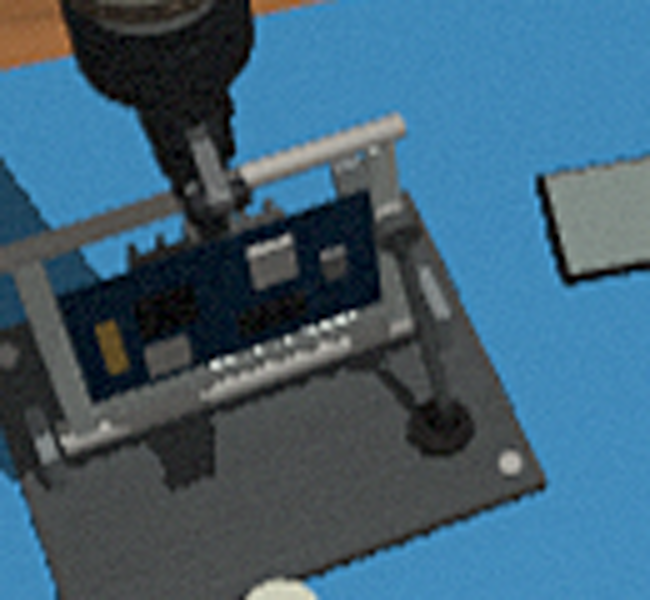

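The foot (about 440,415) sits in the pad (440,430). The frame is upright and the gripper is still holding the bar. Handing in.

```bash
python3 -c "
from workcell import hand_in
print(hand_in())"
```

```text
the job is handed in; nothing more can be done
None
```

I flipped the kickstand over the top with closed fingers while the frame still lay back. A picture showed it hanging fully down over the pad before I touched the bar. I then gripped the top bar at mid-width with 40 N, swung the frame upright along its arc and handed in at about 7 s, still holding it.

**Frame position:** the TCP is at base x +2 mm. The cameras, measured 2 mm before the last nudge, put the bar end at +2.5 mm (scene) and +5 mm (top). That means upright to about +0.03 rad, and the two views differ by about 3 mm.

**Foot on the pad:** the picture shows it seated, and the foot position measured from the two views falls on the pad. I could not confirm the pressing force separately. The wrist force along base x was about -1.3 to -1.7 N, too close to the noise to show the extra load from the last 2 mm. The roughly 3 N is inferred from the tilt.

**Other objects:** the arm stayed well clear of the spool, phone and jar. The later pictures showed no visible shift in them, but I did not re-measure their positions.

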